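# Dip the probe through the guide lid

## Task

Set the blue guide lid (do not drop it) onto the white beaker that stands on the stirrer, plug down inside the rim so that it sits flat, and let go of it. Then take the yellow-handled probe out of its stand and lower its steel rod upright through the hole in the lid, never touching the lid or the beaker with it, until the red band on the rod is level with the top of the hole. Finish while still holding the probe there, still and in the middle of the hole; leave the beaker where it stands and do not disturb the other things on the bench.

Things in the scene. Friction and masses are not known exactly. Their poses are not given: they have to be found in the camera images.
- stirrer: Fixed flat magnetic stirrer, white box 140 x 140 x 30 mm high with a dark round top plate; origin at the centre of its underside on the bench. It carries the beaker.
- beaker_rim (a point): Centre of the mouth of the white plastic beaker, at rim height, z up. The beaker is loose (about 0.3 kg), stands on the stirrer, 70 mm tall, 72 mm outer and 64 mm inner diameter at the rim, slightly narrower below (its inner floor is 65 mm below the rim); rim about 100 mm above the bench.
- beaker: The same beaker; origin at the centre of its underside, z up.
- lid: Loose blue guide lid, round, about 0.07 kg, 40 mm tall in all, lying plug down on the bench; origin at the centre of the plug's underside, z up along the hole. From below: plug 0 to 10 mm (56 mm diameter, bottom edge tapered to 48 mm, open inside), flange 10 to 16 mm (76 mm diameter, rests on the beaker rim), collar 16 to 40 mm (36 mm outer diameter, to be gripped). A 24 mm hole runs right through flange and collar (wider in the plug).
- lid_grip (a point): Centre of the lid's collar, 28 mm above the plug's underside and 12 mm below the collar's top.
- lid_mouth (a point): Centre of the top of the lid's hole (top of the collar), 40 mm above the plug's underside.
- lid_flange (a point): Centre of the flange's underside, 10 mm above the plug's underside; it comes to the beaker's rim height when the lid is seated.
- stand: Fixed probe stand: dark base plate 90 x 100 mm, two aluminium legs and an aluminium shelf 60 (x) x 80 (y) mm whose top is 115 mm above the bench, with a 17 mm through hole in its centre in which the probe hangs; origin at the centre of its underside.
- probe: The loose probe, about 0.12 kg, upright: origin at the handle's underside (shoulder), z up. Square yellow handle 24 x 24 x 56 mm above (sides along its x and y) with a round black end 18 mm wide, 10 mm tall on top; below it a steel rod 10 mm in diameter and 100 mm long. At the start the handle's underside rests on the stand's shelf and the rod hangs through the hole, so the probe must be raised 100 mm to leave the stand.
- probe_handle (a point): Centre of the probe's yellow handle, 30 mm above its underside.
- probe_band (a point): Centre of the 8 mm wide red band on the rod, 35 mm below the handle and 65 mm above the tip, on the rod's axis.
- probe_tip (a point): Lower end of the probe's rod, 100 mm below the handle's underside, on the rod's axis.
- reagent: Bystander: amber bottle, 48 mm wide, 85 mm tall; origin at its underside.
- jar: Bystander: clear jar with red cap, 52 mm wide, 60 mm tall; origin at its underside.
- tip_rack: Bystander: blue pipette tip rack 75 x 100 mm, 57 mm tall; origin at its underside.
- tube_rack: Bystander: small green rack 60 x 50 mm with three orange-capped tubes, 48 mm tall; origin at its underside.
- marker: Bystander: marker pen lying down, 130 mm long, 14 mm thick; origin at its underside.
- stopper: Bystander: solid grey stopper without a hole, 52 mm wide, 28 mm tall; origin at its underside.
Things that resemble listed ones, but are neither listed nor needed, are in the scene too. Leave any pink look-alike of the lid alone.

How it is judged:
On the way, in this order (a step that is already met when the one before it is completed fails the run):
1. the guide lid sits flat on the beaker, plug inside the rim, and is let go (horizontal distance between lid_flange and beaker_rim below 0.007 m and z of lid_flange in the frame of beaker_rim between -0.004 and 0.004 m and angle between each of lid, beaker's own z axis and vertical below 0.07 rad and contact force between the fingers and lid below 0.05 N and z of lid_mouth in the frame of beaker_rim above 0 m and linear speed of lid below 0.02 m/s), for 0.3 s.
2. the probe, clear of its stand, is above the lid's hole or in it (horizontal distance between each of probe_tip, probe_band and lid_mouth below 0.012 m and contact force between the fingers and probe above 0.5 N), for 0.1 s.
At the end, for the whole second after the job is handed in: Probe gripped, upright (5 deg) and still, band within 8 mm of the hole top in height, band within 4 mm and tip within 5 mm of its centre, touching neither lid nor beaker; lid released, flat on the rim (height 4 mm, centre 7 mm); beaker within 20 mm of its start (horizontal distance between lid_flange and beaker_rim below 0.007 m and z of lid_flange in the frame of beaker_rim between -0.004 and 0.004 m and angle between each of lid, beaker's own z axis and vertical below 0.07 rad and contact force between each of the fingers, probe and lid below 0.05 N and z of lid_mouth in the frame of beaker_rim above 0 m and z of probe_band in the frame of lid_mouth between -0.008 and 0.008 m and horizontal distance between probe_band and lid_mouth below 0.004 m and horizontal distance between probe_tip and lid_mouth below 0.005 m and angle between probe's own z axis and vertical below 0.09 rad and contact force between the fingers and probe above 1 N and contact force between probe and beaker below 0.05 N and linear speed of probe below 0.02 m/s and distance of beaker from where it was at the start of the episode below 0.02 m); the arm keeps its last pose, push and grip.
It fails at once if the probe touches the guide lid (contact force between probe and lid above 0.2 N).
It fails at once if the probe touches the beaker (contact force between probe and beaker above 0.2 N).
It fails at once if the lid is dropped (falls freely from more than about 10 mm) (contact force between the fingers and lid below 0.05 N and linear speed of lid above 0.45 m/s).
It fails at once if the beaker is shoved more than 25 mm (distance of beaker from where it was at the start of the episode above 0.025 m).
It fails at once if a bystander is moved more than 20 mm (distance of any of reagent, jar, tip_rack, tube_rack, marker, stopper from where it was at the start of the episode above 0.02 m).
It also fails if it takes over 70 s, if anything falls off the work surface, if the arm or the gripper's body presses on something with over 40 N, if the wrist force passes 120 N, or if a joint passes its speed limit or range.

## Robot

A 6-joint arm with a two-finger parallel gripper is mounted at the origin on the work surface. World frame = base frame: x ahead of the robot, y to its left, z up, the work surface at z = 0. Lengths are in m, angles in rad, forces in N, time in s.
With the tool pointing down it reaches from about 0.25 to 0.775 m from the base axis. Payload 4 kg.
Tool frame: the origin (TCP) lies midway between the tips of the shut fingers; the grasp point (between the pads) lies 19 mm behind it; z points along the fingers, y is the line along which they close (so a half turn about z gives the same grasp; the last joint's range is limited). The gripper opens to 85 mm and grips with 20 to 120 N. Pads are 22 mm wide; open, the fingers measure 114 mm over their backs; the gripper's body (76 mm by 85 mm) begins 54 mm behind the grasp point. The pads swing forward as they close: fully open they stand 13 mm farther back than shut.
Start: joints at [-1.397, 0.087, 1.371, -0, 1.684, -0.103], TCP at [0.15, -0.529, 0.231] pointing down, gripper open.
Joint ranges: [-3.1, 3.1], [-0.76, 2.03], [0.27, 2.55], [-1.08, 4.22], [0.17, 2.65], [-2.57, 2.57]. Speed limits (rad/s): [2.79, 2.79, 3.14, 3.14, 3.14, 3.14].

## Interface

Orientations are given as a rotation vector (axis times angle).
In Python, from workcell import sense, read_camera, camera_model, job_done, recognise gives the robot as it stands.
- The arm moves only by the shell command python3 -m jog 'ROWS' [FORCE]. ROWS is JSON, a list of rows, each an object of numbers: "fingers": the opening, from 0 (shut) to 1 (fully open); "tx", "ty", "tz": the shift along the tool's x, y, z in cm; "wx", "wy", "wz": the turn, a rotation vector about the tool's x, y, z in rad. In form: [{"fingers": .., "tx": .., "ty": .., "tz": .., "wx": .., "wy": .., "wz": ..}, ...]. A call has 1 to 12 rows; each row is the pose to reach, as a shift and turn from the pose commanded when the call began, along the tool's axes at that moment; what a row does not reach only later rows make up. A row lasts 1/10 s, in which the tool goes at most 50 mm and 8.59 degrees, less where a joint would pass 70% of its speed; a pose out of reach is approached as far as the arm can. A call with a gripper value outside its range is refused whole. The fingers move at their own pace and stop on an object; FORCE is the grip in N (left out, the last holds). Time passes only in rows, so rows that repeat a pose let the fingers close. It gives the time, the measured TCP pose, the force, the opening and the grip force at its end, in the units of the state.
- sense(): the state, without advancing time (a new reading comes with each control period).
- read_camera(name): name is "scene" or "top" or "wrist"; returns the picture (480x640x3 uint8, blue, green, red); there is no depth.
- camera_model(name): a dict with "camera_matrix" (3x3 intrinsics, pixels), "k1" (the pictures are not rectified: a ray, as slopes to the right and down, at radius r is drawn at 1 + k1 r^2 times it, then the intrinsics apply), "R" (3x3) and "t" (3): a world point X has camera coordinates R X + t. Camera axes: x right, y down, z forward; pixel columns grow to the right and rows downward; lengths in m; the calibration is good to about 2 mm. A picture is of the moment at which its call begins: read the wrist's pose just before it. camera_model takes no time and is no camera call; for the wrist camera it gives the pose at the moment of the call.
- job_done(): hands the job in; it is judged then, once.
Trained networks look in the newest picture that a camera, given by its name, has taken for a name from the list of things; names that differ only in an ending like _2 or _b are one class to them, and where a whole thing is asked for, a point or a joint stands for the part that bears it (a point fixed in the world has none). Each returns a list of dicts, best first, with "conf" (0 to 1); they miss things now and then, are a little off and sometimes report something else, mostly with a low value. They report only what shows in the picture. A call takes as long as a camera call. They do not tell look-alikes from the thing itself.
- recognise(camera, label): "extent" ([centre column, centre row, width, height] in pixels, round what is visible of it).
The state is a dict: "time_s": time; "joint_positions": joint angles; "qd": joint speeds; "joint_efforts": joint torques, N m; "ee_pos": TCP position; "tool_rot": TCP orientation; "force": force on the tool from outside, world axes, zero at the start; "ft_torque": the same for the moment, N m; "gripper_width": finger opening in m; "grasp_force": force on a finger pad.
Only numpy, scipy, OpenCV 4.12 (cv2) and the standard library are available. Lean on these libraries where they do the work, as an engineer would, in place of code of your own. Each camera call takes 0.05 s, during which the arm holds its last target. There are 200 camera calls.

## Working session

There is one attempt and no reset: what is moved stays moved. The work goes in short steps, Python scripts to look and compute and a shell command to move; the robot and the scene stay as the last step left them, time stands still between calls to the robot, and variables do not carry over. Pictures are saved under pics/ and viewed, at most 10 in all, crops included, and the job is handed in when it is done.

```bash
ls; mkdir -p pics; cat > h.py <<'E'
import numpy as np, cv2
from workcell import *
from scipy.spatial.transform import Rotation as Rn
def ray(m,u,v):
    K=np.array(m["camera_matrix"]);d=np.array([(u-K[0,2])/K[0,0],(v-K[1,2])/K[1,1]])
    s=d.copy()
    for _ in range(20): s=d/(1+m["k1"]*(s@s))
    R=np.array(m["R"]);t=np.array(m["t"])
    return -R.T@t, R.T@np.array([s[0],s[1],1.])
def onz(m,u,v,z):
    o,d=ray(m,u,v); return o+d*(z-o[2])/d[2]
def proj(m,X):
    K=np.array(m["camera_matrix"]);c=np.array(m["R"])@np.array(X)+np.array(m["t"]);s=c[:2]/c[2]
    s=s*(1+m["k1"]*(s@s)); return K[:2,:2]@s+K[:2,2]
def tool(X):  # world point in tool frame, cm
    s=sense(); return Rn.from_rotvec(s["tool_rot"]).inv().apply(np.array(X)-s["ee_pos"])*100
E
python3 - <<'E'
from h import *
np.set_printoptions(precision=3,suppress=True)
s=sense();print(s["ee_pos"],Rn.from_rotvec(s["tool_rot"]).as_matrix())
for c in ["top","scene"]:
    im=read_camera(c);cv2.imwrite(f"pics/{c}0.png",im);m=camera_model(c)
    print(c,-np.array(m["R"]).T@np.array(m["t"]))
    for l in ["lid","beaker","stirrer","probe_handle","probe","stand","stopper"]:
        for r in recognise(c,l)[:3]: print(l,np.round(r["conf"],2),np.round(r["extent"],1),onz(m,*r["extent"][:2],0.04))
E
```

```text
pics
[ 0.15  -0.529  0.23 ] [[ 0.962  0.273 -0.   ]
 [ 0.273 -0.962  0.002]
 [ 0.    -0.002 -1.   ]]
top [0.474 0.005 0.965]
lid 0.94 [285.1 222.3  37.9  34.2] [0.653 0.086 0.04 ]
lid 0.75 [336.9 239.7  27.5  39.8] [ 0.616 -0.024  0.04 ]
lid 0.65 [342.5 289.6  32.3  35.3] [ 0.511 -0.035  0.04 ]
beaker 0.82 [478.1 300.2  43.9  36.2] [ 0.491 -0.316  0.04 ]
beaker 0.22 [321.4 166.1  50.5  41.6] [0.777 0.01  0.04 ]
stirrer 0.79 [467.4 298.5  65.7  70.7] [ 0.494 -0.294  0.04 ]
probe_handle 0.61 [179.7 292.1  23.7  16.7] [0.504 0.304 0.04 ]
probe_handle 0.56 [196.4 294.2  65.1  49.2] [0.5   0.269 0.04 ]
probe 0.59 [180.7 289.8  21.6  15.6] [0.509 0.302 0.04 ]
stand 0.77 [196.6 293.4  64.5  48.2] [0.502 0.268 0.04 ]
stand 0.15 [179.8 292.3  23.3  17. ] [0.504 0.304 0.04 ]
stopper 0.73 [334.4 347.4  25.7  22.7] [ 0.394 -0.019  0.04 ]
stopper 0.35 [322.  164.4  48.7  43.5] [0.781 0.008 0.04 ]
scene [1.258 0.158 0.81 ]
lid 0.74 [354.3 314.7  45.   33. ] [0.681 0.098 0.04 ]
lid 0.72 [304.4 292.6  42.5  32.1] [ 0.651 -0.01   0.04 ]
beaker 0.73 [198.8 208.7  32.3  41.6] [ 0.462 -0.323  0.04 ]
stirrer 0.7 [389.6 222.9  30.6  32. ] [0.401 0.13  0.04 ]
stirrer 0.59 [202.6 234.   75.9  50.6] [ 0.542 -0.279  0.04 ]
probe_handle 0.8 [455.9 242.8  22.5  55.1] [0.431 0.285 0.04 ]
probe 0.71 [455.5 244.8  23.4  57. ] [0.437 0.284 0.04 ]
stand 0.88 [445.8 261.9  54.9  71.4] [0.496 0.265 0.04 ]
stopper 0.7 [331.2 217.   18.9  19. ] [ 0.415 -0.007  0.04 ]
stopper 0.39 [453.4 245.3  27.5  62.6] [0.44  0.279 0.04 ]
```

View pics/top0.png

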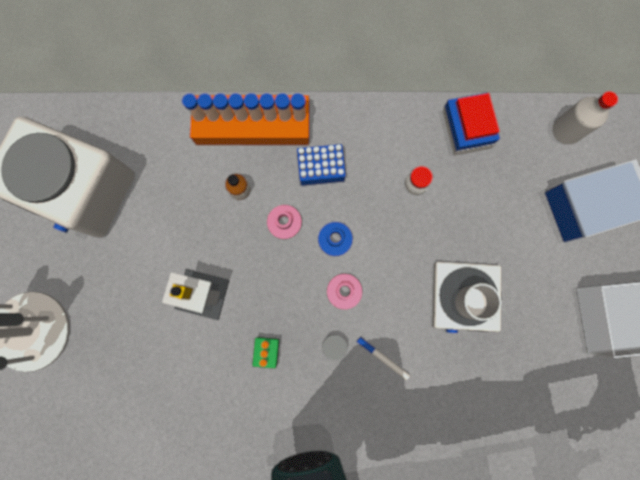

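View pics/scene0.png

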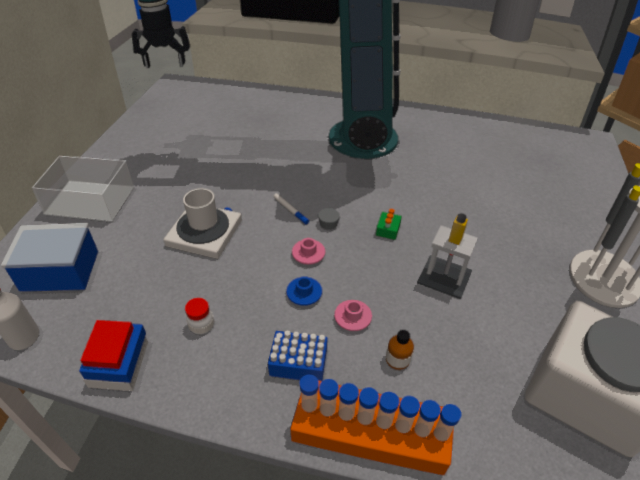

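The blue lid is at top-picture (336,238), with pink look-alikes at (284,221) and (344,290). The beaker rim is at about (481,300), and the yellow handle is at (180,292). The calibrated position of the lid is about (0.616, -0.024).

```bash
python3 - <<'E'
from h import *
np.set_printoptions(precision=3,suppress=True)
m=camera_model("top"); im=cv2.imread("pics/top0.png")
print("lid",tool(onz(m,336,238,.23)), onz(m,336,238,.04),"beaker",onz(m,481,300,.1),"handle",onz(m,178,292,.17))
E
python3 -m jog '[{"fingers":1,"tx":5,"ty":-4}]'
```

```text
lid [ 56.283 -37.303   0.132] [ 0.62  -0.022  0.04 ] beaker [ 0.49  -0.301  0.1  ] handle [0.5   0.265 0.17 ]validation failed for argument at $[0]...
```

```bash
python3 - <<'E'
from h import *
print(tool([.62,-.022,.23]))
E
python3 -m jog '[{"fingers":1,"tx":4,"ty":-3,"tz":0,"wx":0,"wy":0,"wz":0},{"fingers":1,"tx":8,"ty":-5.5,"tz":0,"wx":0,"wy":0,"wz":0},{"fingers":1,"tx":12,"ty":-8.2,"tz":0,"wx":0,"wy":0,"wz":0},{"fingers":1,"tx":16,"ty":-11,"tz":0,"wx":0,"wy":0,"wz":0},{"fingers":1,"tx":20,"ty":-13.7,"tz":0,"wx":0,"wy":0,"wz":0},{"fingers":1,"tx":24,"ty":-16.5,"tz":0,"wx":0,"wy":0,"wz":0}]'
```

```text
[ 59.03800382 -35.94124759   0.13221277]
time_s: 1.4
ee_pos: [0.337, -0.3032, 0.2316]
tool_rot: [3.111, 0.432, 0.001]
force: [0.5, -0.4, 0.3]
gripper_width: 0.0853
grasp_force: 0.0
```

```bash
python3 -m jog '[{"fingers":1,"tx":4.2,"ty":-2.4,"tz":0,"wx":0,"wy":0,"wz":0},{"fingers":1,"tx":8.4,"ty":-4.7,"tz":0,"wx":0,"wy":0,"wz":0},{"fingers":1,"tx":12.6,"ty":-7,"tz":0,"wx":0,"wy":0,"wz":0},{"fingers":1,"tx":16.8,"ty":-9.4,"tz":0,"wx":0,"wy":0,"wz":0},{"fingers":1,"tx":21,"ty":-11.7,"tz":0,"wx":0,"wy":0,"wz":0},{"fingers":1,"tx":25.2,"ty":-14,"tz":0,"wx":0,"wy":0,"wz":0},{"fingers":1,"tx":29.4,"ty":-16.4,"tz":0,"wx":0,"wy":0,"wz":0},{"fingers":1,"tx":33,"ty":-18.5,"tz":0,"wx":0,"wy":0,"wz":0},{"fingers":1,"tx":35,"ty":-19.4,"tz":0,"wx":0,"wy":0,"wz":0},{"fingers":1,"tx":35,"ty":-19.4,"tz":0,"wx":0,"wy":0,"wz":0},{"fingers":1,"tx":35,"ty":-19.4,"tz":0,"wx":0,"wy":0,"wz":0}]'
python3 - <<'E'
from h import *
np.set_printoptions(precision=3,suppress=True)
m=camera_model("wrist"); s=sense(); im=read_camera("wrist"); cv2.imwrite("pics/w1.png",im)
print(s["ee_pos"],s["tool_rot"],-np.array(m["R"]).T@np.array(m["t"]),m["R"])
for r in recognise("wrist","lid"): print(r, onz(m,*r["extent"][:2],.04))
E
```

```text
time_s: 2.5
ee_pos: [0.6196, -0.0225, 0.2308]
tool_rot: [3.111, 0.434, -0.002]
force: [0.4, -0.5, 0.4]
gripper_width: 0.0857
grasp_force: 0.0
[ 0.62  -0.022  0.231] [ 3.111  0.434 -0.002] [ 0.7   -0.001  0.373] [[ 0.274 -0.962 -0.   ]
 [-0.909 -0.259  0.328]
 [-0.316 -0.089 -0.945]]
{'extent': [307.1, 304.6, 64.3, 63.5], 'conf': 0.87} [ 0.522 -0.038  0.04 ]
{'extent': [316.8, 202.8, 73.9, 71.9], 'conf': 0.78} [ 0.629 -0.018  0.04 ]
{'extent': [218.1, 135.1, 81.2, 84.1], 'conf': 0.77} [0.665 0.084 0.04 ]
{'extent': [520.0, 373.8, 60.9, 38.3], 'conf': 0.67} [ 0.5   -0.302  0.04 ]
```

View pics/w1.png

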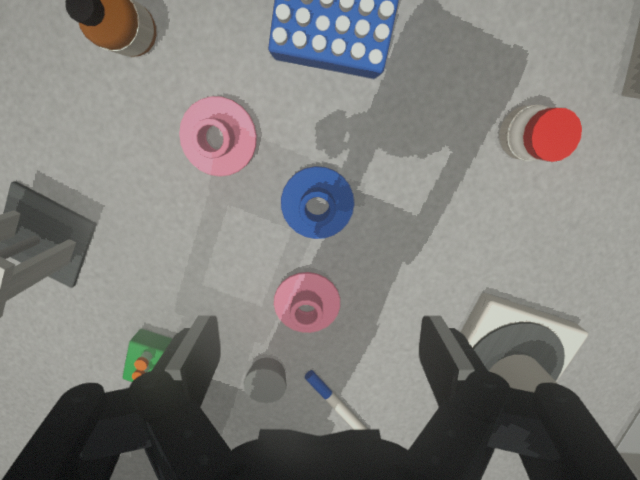

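The blue lid is at (317,202) in the wrist picture. Its hole is at (317,206). The nearby pink lids are at (218,136) and (307,303). I'll fit the flange outline.

```bash
python3 - <<'E'
from h import *
np.set_printoptions(precision=4,suppress=True)
m=camera_model("wrist"); im=cv2.imread("pics/w1.png"); hsv=cv2.cvtColor(im,cv2.COLOR_BGR2HSV)
b=cv2.inRange(hsv,(100,130,40),(125,255,255)); b[:, :265]=0;b[:,370:]=0;b[:155]=0;b[255:]=0
c=max(cv2.findContours(b,0,2)[0],key=cv2.contourArea); h=cv2.convexHull(c)[:,0]
P=np.array([onz(m,*p,.016) for p in h]); e,r=cv2.minEnclosingCircle(P[:,:2].astype(np.float32)); print("flange",e,r)
X=[*e,.016]; print("tool",tool([*e,.02]))
mt=camera_model("top"); print("top",onz(mt,335.5,238.5,.016), proj(mt,X), proj(mt,[*e,.04]), proj(m,[*e,.04]))
E
```

```text
flange (0.6234509944915771, -0.020902372896671295) 0.03699060529470444
tool [ 0.4917 -0.1338 21.1462]
top [ 0.6223 -0.0215  0.016 ] [335.2204 237.9946] [335.5278 236.2295] [316.8443 208.6315]
```

```bash
python3 -m jog '[{"fingers":1,"tx":0.4,"ty":-0.1,"tz":4,"wx":0,"wy":0,"wz":0},{"fingers":1,"tx":0.5,"ty":-0.1,"tz":8.5,"wx":0,"wy":0,"wz":0},{"fingers":1,"tx":0.5,"ty":-0.1,"tz":13,"wx":0,"wy":0,"wz":0},{"fingers":1,"tx":0.5,"ty":-0.1,"tz":17,"wx":0,"wy":0,"wz":0},{"fingers":1,"tx":0.5,"ty":-0.1,"tz":20,"wx":0,"wy":0,"wz":0},{"fingers":1,"tx":0.5,"ty":-0.1,"tz":21.3,"wx":0,"wy":0,"wz":0},{"fingers":1,"tx":0.5,"ty":-0.1,"tz":21.3,"wx":0,"wy":0,"wz":0},{"fingers":0.55,"tx":0.5,"ty":-0.1,"tz":21.3,"wx":0,"wy":0,"wz":0},{"fingers":0.55,"tx":0.5,"ty":-0.1,"tz":21.3,"wx":0,"wy":0,"wz":0},{"fingers":0.55,"tx":0.5,"ty":-0.1,"tz":21.3,"wx":0,"wy":0,"wz":0}]' 30
python3 - <<'E'
from h import *
im=read_camera("wrist"); cv2.imwrite("pics/w2.png",im[150:]); print(sense()["force"])
E
```

```text
time_s: 3.6
ee_pos: [0.6259, -0.0205, 0.0209]
tool_rot: [3.11, 0.433, 0.007]
force: [-0.1, -0.7, -0.4]
gripper_width: 0.0469
grasp_force: 0.0
[-0.35988913 -0.34496641 -0.00798126]
```

View pics/w2.png

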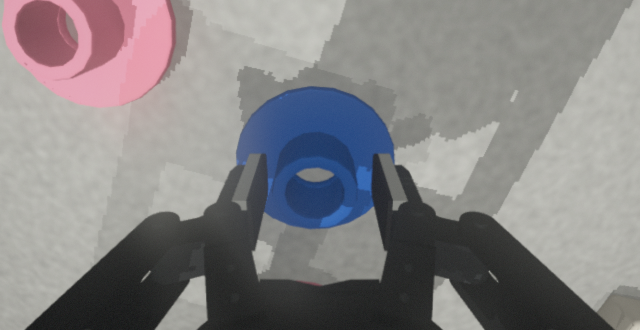

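The collar sits between the pads at column 316 (pads at 262 and 380), clear of the flange. I'll make a small correction and grip it.

```bash
python3 -m jog '[{"fingers":0.55,"tx":-0.2,"ty":0,"tz":0.1,"wx":0,"wy":0,"wz":0},{"fingers":0.55,"tx":-0.2,"ty":0,"tz":0.2,"wx":0,"wy":0,"wz":0},{"fingers":0.3,"tx":-0.2,"ty":0,"tz":0.2,"wx":0,"wy":0,"wz":0},{"fingers":0.3,"tx":-0.2,"ty":0,"tz":0.2,"wx":0,"wy":0,"wz":0},{"fingers":0.3,"tx":-0.2,"ty":0,"tz":0.2,"wx":0,"wy":0,"wz":0},{"fingers":0.3,"tx":-0.2,"ty":0,"tz":0.2,"wx":0,"wy":0,"wz":0}]' 30
```

```text
time_s: 4.25
ee_pos: [0.6223, -0.0207, 0.0164]
tool_rot: [3.111, 0.433, -0.0]
force: [-1.4, 0.5, 1.9]
gripper_width: 0.0356
grasp_force: 29.9
```

```bash
python3 -m jog '[{"fingers":0.3,"tx":0,"ty":0,"tz":-2,"wx":0,"wy":0,"wz":0},{"fingers":0.3,"tx":0,"ty":0,"tz":-6,"wx":0,"wy":0,"wz":0},{"fingers":0.3,"tx":0,"ty":0,"tz":-10,"wx":0,"wy":0,"wz":0},{"fingers":0.3,"tx":-2,"ty":1.5,"tz":-14,"wx":0,"wy":0,"wz":0},{"fingers":0.3,"tx":-5,"ty":4,"tz":-16,"wx":0,"wy":0,"wz":0},{"fingers":0.3,"tx":-8.5,"ty":7,"tz":-18,"wx":0,"wy":0,"wz":0},{"fingers":0.3,"tx":-12.5,"ty":9.5,"tz":-18,"wx":0,"wy":0,"wz":0},{"fingers":0.3,"tx":-16.5,"ty":12.7,"tz":-18,"wx":0,"wy":0,"wz":0},{"fingers":0.3,"tx":-20.5,"ty":15.8,"tz":-18,"wx":0,"wy":0,"wz":0},{"fingers":0.3,"tx":-24.5,"ty":19,"tz":-18,"wx":0,"wy":0,"wz":0},{"fingers":0.3,"tx":-28,"ty":21.7,"tz":-18,"wx":0,"wy":0,"wz":0},{"fingers":0.3,"tx":-29.5,"ty":22.8,"tz":-18,"wx":0,"wy":0,"wz":0}]'
python3 -m jog '[{"fingers":0.3,"tx":0,"ty":0,"tz":0,"wx":0,"wy":0,"wz":0},{"fingers":0.3,"tx":0,"ty":0,"tz":0,"wx":0,"wy":0,"wz":0},{"fingers":0.3,"tx":0,"ty":0,"tz":0,"wx":0,"wy":0,"wz":0}]'
python3 - <<'E'
from h import *
np.set_printoptions(precision=4,suppress=True)
m=camera_model("wrist"); im=read_camera("wrist"); cv2.imwrite("pics/w3.png",im)
for r in recognise("wrist","beaker_rim")+recognise("wrist","beaker"): print(r, onz(m,*r["extent"][:2],.1))
E
```

```text
time_s: 5.45
ee_pos: [0.3983, -0.3236, 0.196]
tool_rot: [3.111, 0.427, -0.002]
force: [0.5, 0.9, -1.0]
gripper_width: 0.0358
grasp_force: 30.2
time_s: 5.75
ee_pos: [0.4016, -0.3197, 0.1961]
tool_rot: [-3.111, -0.436, -0.001]
force: [0.3, 0.2, -1.1]
gripper_width: 0.036
grasp_force: 30.2
{'extent': [332.4, 116.2, 112.1, 112.5], 'conf': 0.62} [ 0.488  -0.3047  0.1   ]
{'extent': [331.6, 115.9, 109.3, 119.6], 'conf': 0.82} [ 0.488  -0.3042  0.1   ]
{'extent': [319.4, 304.4, 160.7, 148.2], 'conf': 0.3} [ 0.3574 -0.3335  0.1   ]
```

View pics/w3.png

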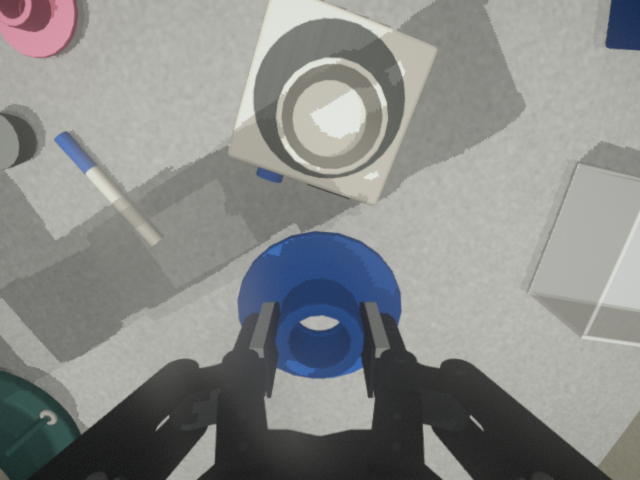

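The beaker rim is at about (332,114), spanning columns 276 to 388 with its top at row 57. The held lid's flange is centred near (320,300), level and gripped on the collar. I'll locate both in the same picture.

```bash
python3 - <<'E'
from h import *
np.set_printoptions(precision=4,suppress=True)
m=camera_model("wrist"); im=cv2.imread("pics/w3.png"); hsv=cv2.cvtColor(im,cv2.COLOR_BGR2HSV); s=sense()
b=cv2.inRange(hsv,(100,130,40),(125,255,255)); b[:228]=0; b[390:]=0
h=np.argwhere(b>0)[:,::-1]; h=cv2.convexHull(h.astype(np.int32))[:,0]
h=h[(h[:,0]<330+75)&(h[:,0]>233)]
from scipy.optimize import least_squares
def fit(h,z,r):
    P=np.array([onz(m,*p,z) for p in h])[:,:2]
    f=least_squares(lambda c:np.hypot(*(P-c[:2]).T)-c[2],[*P.mean(0),r],loss="soft_l1",f_scale=.0005); return f.x
z=s["ee_pos"][2]-.0004; fl=fit(h,z,.038); print("lid",fl, s["ee_pos"])
print("lid from wide pts",[onz(m,239,300,z),onz(m,400,300,z)])
g=cv2.cvtColor(im,cv2.COLOR_BGR2GRAY); pts=[]
e,d=ray(m,0,0)[0],0
c0=np.array([332.,114])
for a in np.linspace(0,2*np.pi,90,endpoint=False):
    rr=np.arange(46,66,.5); q=c0+np.outer(rr,[np.cos(a),np.sin(a)])
    v=cv2.remap(cv2.GaussianBlur(g,(3,3),0),q[:,:1].astype(np.float32),q[:,1:].astype(np.float32),1)[:,0].astype(float)
    gr=v[4:]-v[:-4]; i=gr.argmin(); 
    if gr[i]<-20: pts.append(q[i+2])
bk=fit(pts,.1,.036); print("beaker",bk,len(pts))
mt=camera_model("top"); print("top",onz(mt,481,300,.1),proj(mt,[bk[0],bk[1],.1]))
dd=np.array([*(bk[:2]-fl[:2]),0]); print("move tool", Rn.from_rotvec(s["tool_rot"]).inv().apply(dd)*100)
E
```

```text
lid [ 0.4043 -0.3201  0.0367] [ 0.4017 -0.3197  0.1963]
lid from wide pts [array([ 0.3996, -0.2839,  0.1959]), array([ 0.4194, -0.3534,  0.1959])]
beaker [ 0.487  -0.3044  0.0354] 90
top [ 0.4899 -0.301   0.1   ] [482.7854 301.4974]
move tool [8.3777 0.767  0.0014]
```

```bash
python3 -m jog '[{"fingers":0.3,"tx":3,"ty":0.2,"tz":0,"wx":0,"wy":0,"wz":0},{"fingers":0.3,"tx":6,"ty":0.4,"tz":0,"wx":0,"wy":0,"wz":0},{"fingers":0.3,"tx":8,"ty":0.6,"tz":1,"wx":0,"wy":0,"wz":0},{"fingers":0.3,"tx":8.5,"ty":0.7,"tz":3,"wx":0,"wy":0,"wz":0},{"fingers":0.3,"tx":8.5,"ty":0.7,"tz":5,"wx":0,"wy":0,"wz":0},{"fingers":0.3,"tx":8.5,"ty":0.7,"tz":7,"wx":0,"wy":0,"wz":0},{"fingers":0.3,"tx":8.5,"ty":0.7,"tz":7.4,"wx":0,"wy":0,"wz":0},{"fingers":0.3,"tx":8.5,"ty":0.7,"tz":7.4,"wx":0,"wy":0,"wz":0},{"fingers":0.3,"tx":8.5,"ty":0.7,"tz":7.4,"wx":0,"wy":0,"wz":0}]'
python3 - <<'E'
from h import *
im=read_camera("wrist"); cv2.imwrite("pics/w4.png",im); s=sense(); print(s["ee_pos"],s["force"],s["tool_rot"])
E
```

```text
time_s: 6.8
ee_pos: [0.4853, -0.3043, 0.1236]
tool_rot: [3.11, 0.434, 0.002]
force: [0.1, -1.3, -0.5]
gripper_width: 0.0358
grasp_force: 30.2
[ 0.48538673 -0.30454168  0.12399237] [ 0.01646441  0.30758817 -0.78259019] [3.10942525 0.43363186 0.00314347]
```

View pics/w4.png

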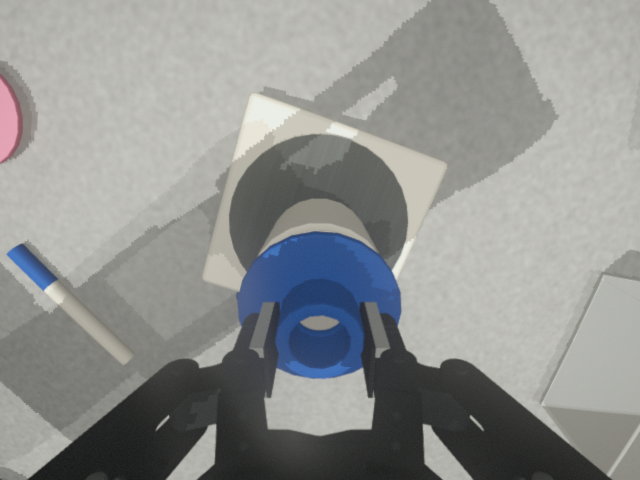

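The lid (flange centre column 319) lines up with the beaker, whose wall is centred near column 321. I'll lower it slowly.

```bash
python3 -m jog '[{"fingers":0.3,"tx":0,"ty":0,"tz":0.3,"wx":0,"wy":0,"wz":0},{"fingers":0.3,"tx":0,"ty":0,"tz":0.6,"wx":0,"wy":0,"wz":0},{"fingers":0.3,"tx":0,"ty":0,"tz":0.9,"wx":0,"wy":0,"wz":0},{"fingers":0.3,"tx":0,"ty":0,"tz":1.2,"wx":0,"wy":0,"wz":0},{"fingers":0.3,"tx":0,"ty":0,"tz":1.4,"wx":0,"wy":0,"wz":0},{"fingers":0.3,"tx":0,"ty":0,"tz":1.5,"wx":0,"wy":0,"wz":0},{"fingers":0.3,"tx":0,"ty":0,"tz":1.5,"wx":0,"wy":0,"wz":0}]'
```

```text
time_s: 7.55
ee_pos: [0.4844, -0.3041, 0.107]
tool_rot: [-3.111, -0.433, 0.001]
force: [-0.6, 0.4, -1.6]
gripper_width: 0.0358
grasp_force: 30.2
```

```bash
python3 -m jog '[{"fingers":0.3,"tx":0,"ty":0,"tz":0.07,"wx":0,"wy":0,"wz":0},{"fingers":0.3,"tx":0,"ty":0,"tz":0.14,"wx":0,"wy":0,"wz":0},{"fingers":0.3,"tx":0,"ty":0,"tz":0.14,"wx":0,"wy":0,"wz":0},{"fingers":0.3,"tx":0,"ty":0,"tz":0.14,"wx":0,"wy":0,"wz":0}]'
```

```text
time_s: 7.95
ee_pos: [0.4847, -0.3043, 0.1065]
tool_rot: [3.111, 0.433, 0.001]
force: [-1.0, 0.0, 2.3]
gripper_width: 0.0359
grasp_force: 30.4
```

```bash
python3 -m jog '[{"fingers":0.6,"tx":0,"ty":0,"tz":0.05,"wx":0,"wy":0,"wz":0},{"fingers":0.6,"tx":0,"ty":0,"tz":0.05,"wx":0,"wy":0,"wz":0},{"fingers":0.8,"tx":0,"ty":0,"tz":0,"wx":0,"wy":0,"wz":0},{"fingers":0.8,"tx":0,"ty":0,"tz":-1,"wx":0,"wy":0,"wz":0},{"fingers":1,"tx":0,"ty":0,"tz":-3,"wx":0,"wy":0,"wz":0},{"fingers":1,"tx":0,"ty":0,"tz":-6,"wx":0,"wy":0,"wz":0},{"fingers":1,"tx":-3,"ty":0,"tz":-10,"wx":0,"wy":0,"wz":0},{"fingers":1,"tx":-5,"ty":0,"tz":-14,"wx":0,"wy":0,"wz":0},{"fingers":1,"tx":-5,"ty":0,"tz":-14,"wx":0,"wy":0,"wz":0},{"fingers":1,"tx":-5,"ty":0,"tz":-14,"wx":0,"wy":0,"wz":0},{"fingers":1,"tx":-5,"ty":0,"tz":-14,"wx":0,"wy":0,"wz":0}]'
python3 - <<'E'
from h import *
im=read_camera("wrist"); cv2.imwrite("pics/w5.png",im); s=sense(); print(s["ee_pos"],s["force"],s["tool_rot"])
E
```

```text
time_s: 9.05
ee_pos: [0.4363, -0.3174, 0.2449]
tool_rot: [-3.11, -0.433, 0.002]
force: [-0.6, -0.6, -0.3]
gripper_width: 0.0852
grasp_force: 0.0
[ 0.43625318 -0.31718516  0.24417821] [ 0.47872207  0.38204826 -1.37241088] [-3.10898940e+00 -4.33737113e-01  3.03357890e-03]
```

View pics/w5.png

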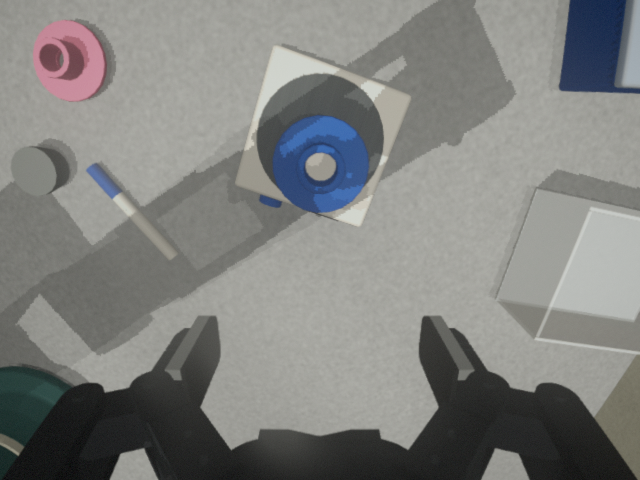

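The lid sits flat on the beaker with its flange centred at (321,164) and its hole at (320,167). I'll fit the lid position, then work out the way to the probe.

```bash
cat >> h.py <<'E'
from scipy.optimize import least_squares
def lidfit(m,im,box,z=.106):
    hsv=cv2.cvtColor(im,cv2.COLOR_BGR2HSV); b=cv2.inRange(hsv,(100,130,40),(125,255,255)); k=np.zeros_like(b); x0,x1,y0,y1=box; k[y0:y1,x0:x1]=b[y0:y1,x0:x1]
    c=max(cv2.findContours(k,0,2)[0],key=cv2.contourArea); h=cv2.convexHull(c)[:,0]
    P=np.array([onz(m,*p,z) for p in h])[:,:2]
    return least_squares(lambda c:np.hypot(*(P-c[:2]).T)-c[2],[*P.mean(0),.038],loss="soft_l1",f_scale=.0005).x
E
python3 - <<'E'
from h import *
np.set_printoptions(precision=4,suppress=True)
m=camera_model("wrist"); im=cv2.imread("pics/w5.png")
f=lidfit(m,im,(268,375,108,218)); print(f, "hole by pixel",onz(m,320.3,166.5,.13))
it=read_camera("top"); mt=camera_model("top"); cv2.imwrite("pics/top1.png",it)
try: print("top lid",lidfit(mt,it,(450,510,270,330)), proj(mt,[f[0],f[1],.106]))
except Exception as e: print(e)
print("to (0.40,0.24,.25):",tool([.40,.24,.25]), sense()["joint_positions"])
a=onz(mt,178,292,.17);print(a)
E
```

```text
[ 0.4864 -0.3044  0.0368] hole by pixel [ 0.488 -0.304  0.13 ]
top lid [ 0.4868 -0.3038  0.0367] [483.9277 301.7668]
to (0.40,0.24,.25): [ 11.7691 -54.5776  -0.4618] [-0.7337  0.064   1.3708  0.      1.7105  0.5597]
[0.5001 0.265  0.17  ]
```

```bash
python3 -m jog '[{"fingers":1,"tx":0.8,"ty":-3.5,"tz":-1,"wx":0,"wy":0,"wz":0},{"fingers":1,"tx":1.7,"ty":-8,"tz":-2,"wx":0,"wy":0,"wz":0},{"fingers":1,"tx":2.7,"ty":-12.7,"tz":-3,"wx":0,"wy":0,"wz":0},{"fingers":1,"tx":3.7,"ty":-17.4,"tz":-3,"wx":0,"wy":0,"wz":0},{"fingers":1,"tx":4.7,"ty":-22.1,"tz":-3,"wx":0,"wy":0,"wz":0},{"fingers":1,"tx":5.7,"ty":-26.8,"tz":-3,"wx":0,"wy":0,"wz":0},{"fingers":1,"tx":6.7,"ty":-31.5,"tz":-3,"wx":0,"wy":0,"wz":0},{"fingers":1,"tx":7.7,"ty":-36.2,"tz":-3,"wx":0,"wy":0,"wz":0},{"fingers":1,"tx":8.7,"ty":-40.9,"tz":-3,"wx":0,"wy":0,"wz":0},{"fingers":1,"tx":9.7,"ty":-45.6,"tz":-3,"wx":0,"wy":0,"wz":0},{"fingers":1,"tx":10.7,"ty":-50.3,"tz":-3,"wx":0,"wy":0,"wz":0},{"fingers":1,"tx":11.7,"ty":-54,"tz":-3,"wx":0,"wy":0,"wz":0}]'
python3 -m jog '[{"fingers":1,"tx":0,"ty":-0.5,"tz":0,"wx":0,"wy":0,"wz":0},{"fingers":1,"tx":0,"ty":-0.5,"tz":0,"wx":0,"wy":0,"wz":0},{"fingers":1,"tx":0,"ty":-0.5,"tz":0,"wx":0,"wy":0,"wz":0},{"fingers":1,"tx":0,"ty":-0.5,"tz":0,"wx":0,"wy":0,"wz":0}]'
python3 - <<'E'
from h import *
np.set_printoptions(precision=4,suppress=True)
m=camera_model("wrist"); im=read_camera("wrist"); cv2.imwrite("pics/w6.png",im)
for r in recognise("wrist","probe_handle"): print(r, onz(m,*r["extent"][:2],.15))
E
```

```text
time_s: 10.35
ee_pos: [0.4001, 0.2363, 0.2744]
tool_rot: [3.111, 0.437, -0.004]
force: [1.2, -1.2, -0.3]
gripper_width: 0.0855
grasp_force: 0.0
time_s: 10.75
ee_pos: [0.4003, 0.2372, 0.2757]
tool_rot: [3.111, 0.43, -0.001]
force: [-0.3, -0.7, -0.3]
gripper_width: 0.0852
grasp_force: 0.0
{'extent': [311.4, 85.8, 48.1, 51.3], 'conf': 0.66} [0.503  0.2707 0.15  ]
```

View pics/w6.png

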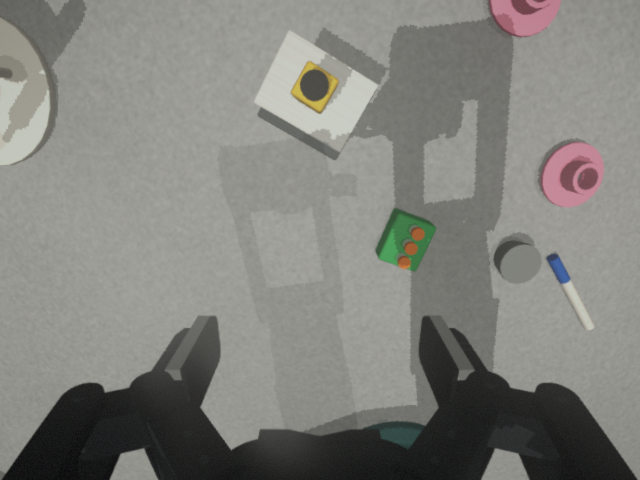

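The handle's black end is at (314,85). The yellow square and the shelf are turned about 30° in the picture. I'll measure the centre and the turn.

```bash
python3 - <<'E'
from h import *
np.set_printoptions(precision=4,suppress=True)
m=camera_model("wrist"); im=cv2.imread("pics/w6.png"); s=sense(); hsv=cv2.cvtColor(im,cv2.COLOR_BGR2HSV)
bl=cv2.inRange(hsv,(0,0,0),(179,255,75)); k=np.zeros_like(bl); k[66:104,297:334]=bl[66:104,297:334]
c=max(cv2.findContours(k,0,2)[0],key=cv2.contourArea); (x,y),r=cv2.minEnclosingCircle(c); print("black",x,y,r)
B=onz(m,x,y,.181); print(B)
ye=cv2.inRange(hsv,(18,120,60),(35,255,255)); k=np.zeros_like(ye); k[50:125,280:350]=ye[50:125,280:350]
h=cv2.convexHull(np.argwhere(k>0)[:,::-1].astype(np.int32))[:,0]
P=np.array([onz(m,*p,.171)[:2] for p in h],np.float32); print("yellow",cv2.minAreaRect(P*1000))
w=cv2.inRange(im,(150,150,150),(255,255,255)); k=np.zeros_like(w); k[20:165,250:385]=w[20:165,250:385]
P=np.array([onz(m,*p,.115)[:2] for p in np.argwhere(k>0)[:,::-1]],np.float32); print("shelf",cv2.minAreaRect(P*1000))
R=Rn.from_rotvec(s["tool_rot"]).as_matrix(); print("tool y yaw",np.degrees(np.arctan2(R[1,1],R[0,1])),s["joint_positions"])
print("tool",tool([B[0],B[1],.13]))
mt=camera_model("top"); print(proj(mt,B))
E
```

```text
black 324.0 92.0 9.999999747378752e-05
[0.4992 0.2609 0.181 ]
yellow ((501.21307373046875, 267.9296569824219), (23.1663875579834, 23.519962310791016), 73.9876708984375)
shelf ((500.8514404296875, 265.845947265625), (108.32113647460938, 111.42176818847656), 15.626816749572754)
tool y yaw -74.26660597378675 [ 0.4132 -0.107   1.4755 -0.0003  1.7729  1.7094]
tool [10.1491  0.3967 14.5997]
[178.2827 292.3114]
```

```bash
python3 -m jog '[{"fingers":1,"tx":2,"ty":0,"tz":0,"wx":0,"wy":0,"wz":0.13},{"fingers":1,"tx":5,"ty":0,"tz":0,"wx":0,"wy":0,"wz":0.27},{"fingers":1,"tx":8,"ty":-0.1,"tz":1,"wx":0,"wy":0,"wz":0.41},{"fingers":1,"tx":10,"ty":-0.1,"tz":2.5,"wx":0,"wy":0,"wz":0.55},{"fingers":1,"tx":10.5,"ty":-0.1,"tz":4,"wx":0,"wy":0,"wz":0.55},{"fingers":1,"tx":10.5,"ty":-0.1,"tz":4,"wx":0,"wy":0,"wz":0.55},{"fingers":1,"tx":10.5,"ty":-0.1,"tz":4,"wx":0,"wy":0,"wz":0.55},{"fingers":1,"tx":10.5,"ty":-0.1,"tz":4,"wx":0,"wy":0,"wz":0.55}]'
python3 - <<'E'
from h import *
np.set_printoptions(precision=4,suppress=True)
m=camera_model("wrist"); im=read_camera("wrist"); cv2.imwrite("pics/w7.png",im); s=sense()
hsv=cv2.cvtColor(im,cv2.COLOR_BGR2HSV); ye=cv2.inRange(hsv,(18,120,60),(35,255,255))
n,l,st,ce=cv2.connectedComponentsWithStats(ye); i=st[1:,4].argmax()+1; print(st[i],s["joint_positions"])
h=cv2.convexHull(np.argwhere(l==i)[:,::-1].astype(np.int32)); print(cv2.minAreaRect(h), "expected black", proj(m,[.501,.267,.181]))
print("tool",tool([.501,.267,.13]))
E
```

```text
time_s: 11.65
ee_pos: [0.5004, 0.2679, 0.2373]
tool_rot: [-3.112, 0.426, -0.003]
force: [0.0, -0.1, -0.4]
gripper_width: 0.0855
grasp_force: 0.0
[ 298  222   37   55 1167] [ 0.3918  0.1241  1.3181 -0.0001  1.6968  2.2348]
((316.0, 249.0), (54.0, 36.0), 90.0) expected black [317.781  268.0493]
tool [ 0.0477  0.1035 10.7553]
```

View pics/w7.png

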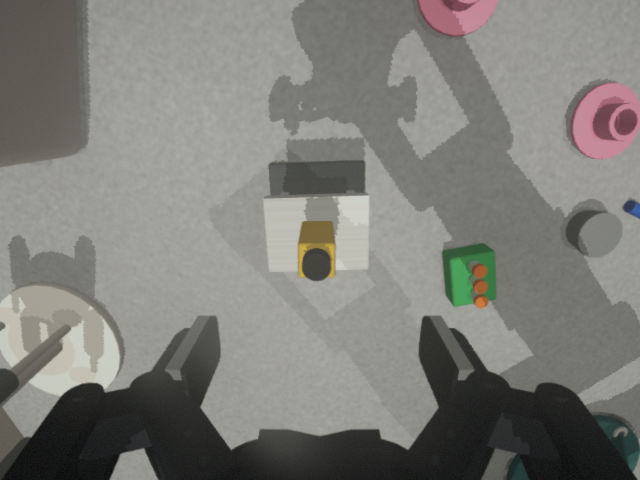

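The handle is now square to the fingers. Its black end is at (316,264), which is 4 px ahead of where I expected it, so I'll shift 3 mm in tool x, descend and grip.

```bash
python3 -m jog '[{"fingers":1,"tx":0.3,"ty":0,"tz":3,"wx":0,"wy":0,"wz":0},{"fingers":1,"tx":0.3,"ty":0,"tz":6.5,"wx":0,"wy":0,"wz":0},{"fingers":1,"tx":0.3,"ty":0,"tz":9.5,"wx":0,"wy":0,"wz":0},{"fingers":1,"tx":0.3,"ty":0,"tz":10.8,"wx":0,"wy":0,"wz":0},{"fingers":1,"tx":0.3,"ty":0,"tz":10.8,"wx":0,"wy":0,"wz":0},{"fingers":0.5,"tx":0.3,"ty":0,"tz":10.8,"wx":0,"wy":0,"wz":0},{"fingers":0.5,"tx":0.3,"ty":0,"tz":10.8,"wx":0,"wy":0,"wz":0},{"fingers":0.15,"tx":0.3,"ty":0,"tz":10.8,"wx":0,"wy":0,"wz":0},{"fingers":0.15,"tx":0.3,"ty":0,"tz":10.8,"wx":0,"wy":0,"wz":0},{"fingers":0.15,"tx":0.3,"ty":0,"tz":10.8,"wx":0,"wy":0,"wz":0},{"fingers":0.15,"tx":0.3,"ty":0,"tz":10.8,"wx":0,"wy":0,"wz":0},{"fingers":0.15,"tx":0.3,"ty":0,"tz":10.8,"wx":0,"wy":0,"wz":0}]' 50
```

```text
time_s: 12.9
ee_pos: [0.5043, 0.2675, 0.1291]
tool_rot: [-3.111, 0.428, -0.003]
force: [-0.9, 0.1, 6.4]
gripper_width: 0.0234
grasp_force: 50.6
```

```bash
python3 -m jog '[{"fingers":0.15,"tx":0,"ty":0,"tz":-1.5,"wx":0,"wy":0,"wz":0},{"fingers":0.15,"tx":0,"ty":0,"tz":-4,"wx":0,"wy":0,"wz":0},{"fingers":0.15,"tx":0,"ty":0,"tz":-7,"wx":0,"wy":0,"wz":0},{"fingers":0.15,"tx":0,"ty":0,"tz":-10,"wx":0,"wy":0,"wz":0},{"fingers":0.15,"tx":0,"ty":0,"tz":-13,"wx":0,"wy":0,"wz":0},{"fingers":0.15,"tx":0,"ty":0,"tz":-15.5,"wx":0,"wy":0,"wz":0},{"fingers":0.15,"tx":0,"ty":0,"tz":-16.1,"wx":0,"wy":0,"wz":0},{"fingers":0.15,"tx":0,"ty":0,"tz":-16.1,"wx":0,"wy":0,"wz":0},{"fingers":0.15,"tx":0,"ty":0,"tz":-16.1,"wx":0,"wy":0,"wz":0}]'
python3 - <<'E'
from h import *
np.set_printoptions(precision=4,suppress=True)
m=camera_model("wrist"); im=read_camera("wrist"); cv2.imwrite("pics/w8.png",im); s=sense()
cv2.imwrite("pics/t8.png",read_camera("top"));cv2.imwrite("pics/s8.png",read_camera("scene"))
print(s["ee_pos"],s["force"],s["gripper_width"])
p=s["ee_pos"]; print("expected black top",proj(m,[p[0],p[1],p[2]+.052]), [proj(m,Rn.from_rotvec(s["tool_rot"]).apply([.01*k,0,-.052])+p) for k in (-1,1)], proj(m,p))
print("to above lid",tool([.487,-.304,p[2]]))
E
```

```text
time_s: 13.8
ee_pos: [0.5031, 0.267, 0.2869]
tool_rot: [3.111, -0.428, -0.005]
force: [0.0, 0.2, -1.9]
gripper_width: 0.0234
grasp_force: 50.2
[0.503  0.2669 0.2864] [-0.2808 -0.6054 -0.7516] 0.023489480603850917
expected black top [314.5416 400.6363] [array([314.265 , 423.7413]), array([313.914 , 374.9668])] [315.749  317.0596]
to above lid [13.8594 55.4126  0.1171]
```

View pics/w8.png

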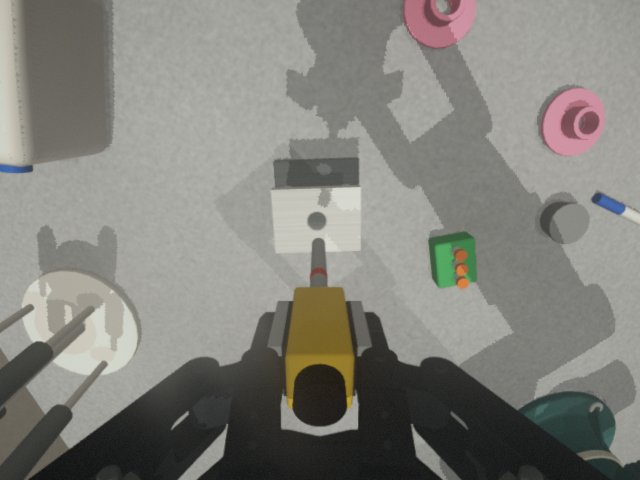

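Held probe: black end at (320,392), red band at (318,272), rod tip at (318,240), hanging straight. I'll work out its offset in the hand from these.

```bash
python3 - <<'E'
from h import *
np.set_printoptions(precision=2,suppress=True)
m=camera_model("wrist"); im=cv2.imread("pics/w8.png"); s=sense(); hsv=cv2.cvtColor(im,cv2.COLOR_BGR2HSV)
rd=(cv2.inRange(hsv,(0,120,60),(8,255,255))|cv2.inRange(hsv,(172,120,60),(179,255,255)))[230:290,300:340]; q=np.argwhere(rd>0)+[230,300]; print("red",q.mean(0),q.min(0),q.max(0))
g=cv2.cvtColor(im,cv2.COLOR_BGR2GRAY); print("col318 rows 228:250",g[228:252,318]); print("row 255 cols",g[255,300:336])
R=Rn.from_rotvec(s["tool_rot"]).as_matrix(); p=np.array(s["ee_pos"])
for ox in (-.004,-.002,0,.002,.004):
    print(ox,*[proj(m,R@np.array(v)+p) for v in ([ox,0,-.052],[ox+.009,0,-.052],[ox+.005,0,.0451],[ox+.005,0,.0531],[ox+.005,0,.1141],[ox+.012,0,-.042],[ox+.012,0,.0141])])
E
```

```text
red [270.87 318.13] [268 312] [274 325]
col318 rows 228:250 [125 140 172 196 200 200 198 198 195 177 119 105 105 104 105 105 106 106
 104 106 105 105 105 104]
row 255 cols [171 170 170 171 170 170 172 173 174 173 165 140 104 100 101 105 105 104
 102 103 103 103 103 101 103 128 159 169 169 168 167 166 166 165 168 170]
-0.004 [313.99 410.66] [313.82 388.61] [316.37 275.11] [316.48 269.64] [317.11 238.03] [314.21 360.81] [315.8  287.83]
-0.002 [313.95 405.88] [313.79 383.51] [316.36 271.9 ] [316.47 266.53] [317.11 235.51] [314.17 355.87] [315.79 284.08]
0 [313.92 401.03] [313.75 378.34] [316.35 268.66] [316.46 263.39] [317.1  232.97] [314.14 350.87] [315.77 280.3 ]
0.002 [313.88 396.12] [313.71 373.1 ] [316.33 265.4 ] [316.45 260.23] [317.1  230.42] [314.11 345.8 ] [315.76 276.48]
0.004 [313.84 391.13] [313.67 367.79] [316.32 262.13] [316.44 257.06] [317.09 227.86] [314.08 340.67] [315.74 272.64]
```

```bash
python3 -m jog '[{"fingers":0.15,"tx":0.6,"ty":2.5,"tz":0,"wx":0,"wy":0,"wz":0},{"fingers":0.15,"tx":1.6,"ty":6.5,"tz":0,"wx":0,"wy":0,"wz":0},{"fingers":0.15,"tx":2.7,"ty":11,"tz":0,"wx":0,"wy":0,"wz":0},{"fingers":0.15,"tx":3.8,"ty":15.5,"tz":0,"wx":0,"wy":0,"wz":0},{"fingers":0.15,"tx":5,"ty":20,"tz":0,"wx":0,"wy":0,"wz":0},{"fingers":0.15,"tx":6.2,"ty":24.5,"tz":0,"wx":0,"wy":0,"wz":0},{"fingers":0.15,"tx":7.3,"ty":29,"tz":0,"wx":0,"wy":0,"wz":0},{"fingers":0.15,"tx":8.5,"ty":33.5,"tz":0,"wx":0,"wy":0,"wz":0},{"fingers":0.15,"tx":9.7,"ty":38,"tz":0,"wx":0,"wy":0,"wz":0},{"fingers":0.15,"tx":10.7,"ty":42,"tz":0,"wx":0,"wy":0,"wz":0},{"fingers":0.15,"tx":11.7,"ty":46,"tz":0,"wx":0,"wy":0,"wz":0},{"fingers":0.15,"tx":12.5,"ty":49,"tz":0,"wx":0,"wy":0,"wz":0}]'
python3 -m jog '[{"fingers":0.15,"tx":0.6,"ty":2.5,"tz":0,"wx":0,"wy":0,"wz":0},{"fingers":0.15,"tx":1.2,"ty":4.7,"tz":0,"wx":0,"wy":0,"wz":0},{"fingers":0.15,"tx":1.6,"ty":6.2,"tz":0,"wx":0,"wy":0,"wz":0},{"fingers":0.15,"tx":1.6,"ty":6.4,"tz":0,"wx":0,"wy":0,"wz":0},{"fingers":0.15,"tx":1.6,"ty":6.4,"tz":0,"wx":0,"wy":0,"wz":0},{"fingers":0.15,"tx":1.6,"ty":6.4,"tz":0,"wx":0,"wy":0,"wz":0},{"fingers":0.15,"tx":1.6,"ty":6.4,"tz":0,"wx":0,"wy":0,"wz":0}]'
python3 - <<'E'
from h import *
np.set_printoptions(precision=2,suppress=True)
s=sense(); p=np.array(s["ee_pos"]); print(p,s["tool_rot"])
W=read_camera("wrist");S=read_camera("scene")
cv2.imwrite("pics/w9.png",W);cv2.imwrite("pics/s9.png",S)
m=camera_model("scene"); u=proj(m,p-[0,0,.08]).astype(int); print(u)
x0,y0=u[0]-50,u[1]-50; c=cv2.resize(S[y0:y0+110,x0:x0+100],None,fx=4,fy=4,interpolation=2)
w=cv2.resize(W[100:340,200:440],(440,440)); print(x0,y0); cv2.imwrite("pics/c9.png",np.hstack([c,w[:440]]))
E
```

```text
time_s: 15.15
ee_pos: [0.491, -0.2406, 0.2874]
tool_rot: [-3.112, 0.431, 0.004]
force: [0.7, 0.5, -0.9]
gripper_width: 0.023
grasp_force: 50.2
time_s: 15.85
ee_pos: [0.4902, -0.3031, 0.2893]
tool_rot: [3.113, -0.425, 0.001]
force: [-1.1, -0.4, -0.4]
gripper_width: 0.0233
grasp_force: 50.2
[ 0.49 -0.3   0.29] [ 3.11 -0.43  0.  ]
[189 158]
139 108
```

View pics/c9.png

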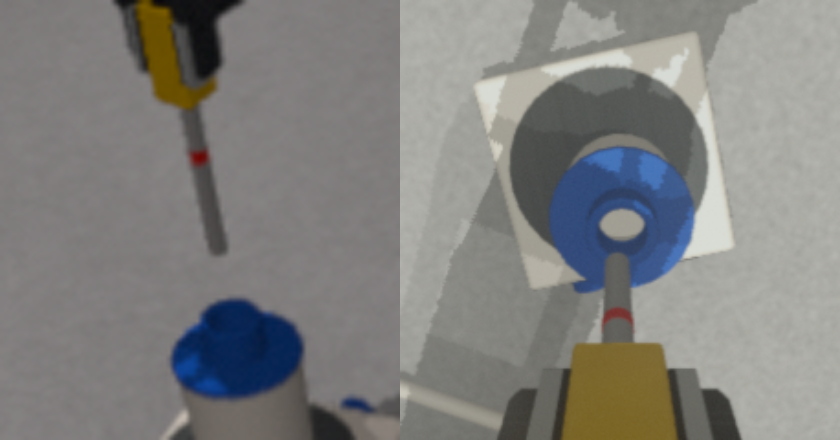

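The scene crop (left) shows the rod hanging above the lid's collar and pointing at its centre. In the wrist crop (right), the rod tip is at about (318,239) and the hole at about (321,222). I'll work out the probe-to-hole offset numerically from both cameras.

```bash
cat > off.py <<'E'
from h import *
np.set_printoptions(precision=4,suppress=True)
def run(W,S,box):
    s=sense(); p=np.array(s["ee_pos"]); R=Rn.from_rotvec(s["tool_rot"]).as_matrix(); m=camera_model("wrist"); ms=camera_model("scene")
    L=lidfit(m,W,box); print("lid wrist",L)
    hsv=cv2.cvtColor(W,cv2.COLOR_BGR2HSV); rd=(cv2.inRange(hsv,(0,120,60),(8,255,255))|cv2.inRange(hsv,(172,120,60),(179,255,255))); rd[:225]=0; rd[300:]=0; rd[:,:295]=0; rd[:,345:]=0
    q=np.argwhere(rd>0); b=(q.min(0)+q.max(0))/2; print("band px",b)
    B=onz(m,b[1],b[0],p[2]-.0491); B=B-R[:,0]*.005; print("probe axis at band (wrist)",B, "TCP",p)
    print("tip px pred for axis at B",proj(m,[*(B+R[:,0]*.005)[:2],p[2]-.1141]))
    d=R.T@np.array([L[0]-B[0],L[1]-B[1],0])*100; print("wrist: tool move cm",d)
    # scene: red band and flange centre columns
    hs=cv2.cvtColor(S,cv2.COLOR_BGR2HSV); u=proj(ms,[B[0],B[1],p[2]-.0491]); x0,y0=(u-12).astype(int)
    r=(cv2.inRange(hs,(0,110,50),(8,255,255))|cv2.inRange(hs,(172,110,50),(179,255,255)))[y0:y0+24,x0:x0+24]; q=np.argwhere(r>0)+[y0,x0]; print("scene band px",q.mean(0)[::-1],"pred",u)
    v=proj(ms,[L[0],L[1],.106]); x0,y0=(v-25).astype(int); bl=cv2.inRange(hs,(100,110,30),(125,255,255))[y0:y0+50,x0:x0+50]; n,l,st,ce=cv2.connectedComponentsWithStats(bl); i=st[1:,4].argmax()+1; h=st[i]
    rows=[(np.where(l[k]==i)[0].min()+np.where(l[k]==i)[0].max())/2+x0 for k in range(h[1],h[1]+h[3])]
    print("scene lid box",x0+h[0],y0+h[1],h[2],h[3],"collar col",np.mean(rows[1:5]),"pred mouth",proj(ms,[L[0],L[1],.13]),"flange col",x0+h[0]+(h[2]-1)/2,"pred",v)
E
python3 - <<'E'
from off import *
run(cv2.imread("pics/w9.png"),cv2.imread("pics/s9.png"),(270,372,175,262))
E
```

```text
lid wrist [ 0.4867 -0.3051  0.0368]
band px [271.5 318. ]
probe axis at band (wrist) [ 0.4866 -0.3033  0.2402] TCP [ 0.4902 -0.3034  0.2893]
tip px pred for axis at B [318.3212 237.4134]
wrist: tool move cm [0.0558 0.1613 0.0001]
scene band px [188.4615 147.1538] pred [187.7365 145.4149]
scene lid box 182 183 33 24 collar col 197.375 pred mouth [195.2988 186.6347] flange col 198.0 pred [196.9962 194.9218]
```

```bash
python3 - <<'E'
from h import *
np.set_printoptions(precision=2,suppress=True)
S=cv2.imread("pics/s9.png"); ms=camera_model("scene"); p=np.array([.4902,-.3034,.2893]); L=np.array([.4866,-.3042])
t=np.linspace(0,6.283,200); ring=lambda c,z,r:np.array([proj(ms,[c[0]+r*np.cos(a),c[1]+r*np.sin(a),z]) for a in t])
F=np.vstack([ring(L,.1,.038),ring(L,.106,.038)]); C=ring(L,.13,.018)
print("pred lid cols",F[:,0].min(),F[:,0].max(),"bottom",F[:,1].max(),"collar top",C[:,1].min(),"cols",C[:,0].min(),C[:,0].max()," seen 182-214, rows 183-206")
g=cv2.cvtColor(S,cv2.COLOR_BGR2GRAY).astype(float)
for k in (138,141,151,156,161,166):
    r=g[k,176:206]; bg=np.median(r); w=np.clip(bg-r-8,0,None); j=w.argmax(); w[:max(0,j-4)]=0; w[j+5:]=0; print(k,(w*np.arange(176,206)).sum()/w.sum())
P=np.array([.4873,-.3031])
a,b=proj(ms,[*P,p[2]-.0491]),proj(ms,[*P,p[2]-.1141]); print("pred rod band/tip",a,b,[ (k,a[0]+(b[0]-a[0])*(k-a[1])/(b[1]-a[1])) for k in (138,151,166)])
print("px per m: x",(proj(ms,[.4973,-.3031,.2])-proj(ms,[.4873,-.3031,.2]))/10,"y",(proj(ms,[.4873,-.2931,.2])-proj(ms,[.4873,-.3031,.2]))/10,"z",(proj(ms,[.4873,-.3031,.21])-proj(ms,[.4873,-.3031,.2]))/10)
E
```

```text
pred lid cols 180.66088378731985 214.39332854155168 bottom 207.85638866750185 collar top 181.71680418730938 cols 187.64664278844594 203.68847070250385  seen 182-214, rows 183-206
138 186.7037037037037
141 187.16593886462883
151 189.38009049773757
156 190.3302752293578
161 191.37677725118485
166 192.43333333333334
pred rod band/tip [187.71 145.6 ] [192.7  170.63] [(138, np.float64(186.1950657645707)), (151, np.float64(188.7872331393729)), (166, np.float64(191.7781954949139))]
px per m: x [-0.19  0.27] y [0.42 0.06] z [-0.08 -0.38]
```

Both cameras agree within about 1 mm: shift the probe about +1.5 mm in tool y, then lower it. I'll stop with the tip just above the hole to check again.

```bash
python3 -m jog '[{"fingers":0.15,"tx":0,"ty":0.15,"tz":0.5,"wx":0,"wy":0,"wz":0},{"fingers":0.15,"tx":0,"ty":0.15,"tz":1.7,"wx":0,"wy":0,"wz":0},{"fingers":0.15,"tx":0,"ty":0.15,"tz":2.7,"wx":0,"wy":0,"wz":0},{"fingers":0.15,"tx":0,"ty":0.15,"tz":3,"wx":0,"wy":0,"wz":0},{"fingers":0.15,"tx":0,"ty":0.15,"tz":3,"wx":0,"wy":0,"wz":0},{"fingers":0.15,"tx":0,"ty":0.15,"tz":3,"wx":0,"wy":0,"wz":0},{"fingers":0.15,"tx":0,"ty":0.15,"tz":3,"wx":0,"wy":0,"wz":0}]'
python3 - <<'E'
from off import *
W=read_camera("wrist");S=read_camera("scene"); cv2.imwrite("pics/w10.png",W)
run(W,S,(262,378,175,290))
E
```

```text
time_s: 16.65
ee_pos: [0.4898, -0.3059, 0.2595]
tool_rot: [3.112, -0.428, 0.002]
force: [0.2, -0.4, -0.9]
gripper_width: 0.0231
grasp_force: 50.2
lid wrist [ 0.4869 -0.3048  0.0368]
band px [271.5 318. ]
probe axis at band (wrist) [ 0.4862 -0.3059  0.2105] TCP [ 0.4898 -0.3059  0.2596]
tip px pred for axis at B [318.2877 237.463 ]
wrist: tool move cm [ 0.0415 -0.1211 -0.    ]
scene band px [189.5    158.2857] pred [189.0684 156.8486]
scene lid box 182 183 33 24 collar col 197.375 pred mouth [195.3619 186.706 ] flange col 198.0 pred [197.0586 194.9935]
```

```bash
python3 -m jog '[{"fingers":0.15,"tx":0.03,"ty":-0.08,"tz":0,"wx":0,"wy":0,"wz":0},{"fingers":0.15,"tx":0.03,"ty":-0.08,"tz":0,"wx":0,"wy":0,"wz":0},{"fingers":0.15,"tx":0.03,"ty":-0.08,"tz":0.5,"wx":0,"wy":0,"wz":0},{"fingers":0.15,"tx":0.03,"ty":-0.08,"tz":1.2,"wx":0,"wy":0,"wz":0},{"fingers":0.15,"tx":0.03,"ty":-0.08,"tz":2,"wx":0,"wy":0,"wz":0},{"fingers":0.15,"tx":0.03,"ty":-0.08,"tz":2.8,"wx":0,"wy":0,"wz":0},{"fingers":0.15,"tx":0.03,"ty":-0.08,"tz":3.5,"wx":0,"wy":0,"wz":0},{"fingers":0.15,"tx":0.03,"ty":-0.08,"tz":4,"wx":0,"wy":0,"wz":0},{"fingers":0.15,"tx":0.03,"ty":-0.08,"tz":4,"wx":0,"wy":0,"wz":0},{"fingers":0.15,"tx":0.03,"ty":-0.08,"tz":4,"wx":0,"wy":0,"wz":0}]'
python3 - <<'E'
from off import *
W=read_camera("wrist");S=read_camera("scene"); cv2.imwrite("pics/w11.png",W)
run(W,S,(255,385,175,300))
E
```

```text
time_s: 17.75
ee_pos: [0.4901, -0.305, 0.2189]
tool_rot: [3.112, -0.428, 0.0]
force: [-0.0, -0.6, -1.2]
gripper_width: 0.0234
grasp_force: 50.2
lid wrist [ 0.4872 -0.3052  0.0368]
band px [271.5 318.5]
probe axis at band (wrist) [ 0.4867 -0.3055  0.1704] TCP [ 0.4903 -0.3052  0.2195]
tip px pred for axis at B [318.6757 237.4546]
wrist: tool move cm [ 0.0457 -0.0361  0.    ]
scene band px [192.75 173.75] pred [192.1911 172.0797]
scene lid box 182 183 33 24 collar col 197.25 pred mouth [195.1392 186.752 ] flange col 198.0 pred [196.8393 195.0396]
```

```bash
python3 -m jog '[{"fingers":0.15,"tx":0.03,"ty":-0.03,"tz":0.6,"wx":0,"wy":0,"wz":0},{"fingers":0.15,"tx":0.03,"ty":-0.03,"tz":1.4,"wx":0,"wy":0,"wz":0},{"fingers":0.15,"tx":0.03,"ty":-0.03,"tz":2.2,"wx":0,"wy":0,"wz":0},{"fingers":0.15,"tx":0.03,"ty":-0.03,"tz":3,"wx":0,"wy":0,"wz":0},{"fingers":0.15,"tx":0.03,"ty":-0.03,"tz":3.6,"wx":0,"wy":0,"wz":0},{"fingers":0.15,"tx":0.03,"ty":-0.03,"tz":4,"wx":0,"wy":0,"wz":0},{"fingers":0.15,"tx":0.03,"ty":-0.03,"tz":4,"wx":0,"wy":0,"wz":0},{"fingers":0.15,"tx":0.03,"ty":-0.03,"tz":4,"wx":0,"wy":0,"wz":0},{"fingers":0.15,"tx":0.03,"ty":-0.03,"tz":4,"wx":0,"wy":0,"wz":0}]'
python3 - <<'E'
from off import *
W=read_camera("wrist");S=read_camera("scene"); cv2.imwrite("pics/w12.png",W); cv2.imwrite("pics/s12.png",S)
run(W,S,(250,390,160,300))
E
```

```text
time_s: 18.75
ee_pos: [0.4907, -0.305, 0.1795]
tool_rot: [3.112, -0.428, 0.002]
force: [0.4, 0.3, -1.5]
gripper_width: 0.0237
grasp_force: 50.2
lid wrist [ 0.4875 -0.3053  0.0366]
band px [272.  318.5]
probe axis at band (wrist) [ 0.4867 -0.3052  0.1304] TCP [ 0.4907 -0.305   0.1795]
tip px pred for axis at B [318.6774 237.8506]
wrist: tool move cm [ 0.0809 -0.0094  0.0001]
scene band px [195.6364 187.9091] pred [195.2248 186.4864]
scene lid box 182 183 33 24 collar col 197.25 pred mouth [195.0558 186.8369] flange col 198.0 pred [196.7576 195.1248]
```

```bash
python3 -c "
from workcell import *
print(job_done())"
```

```text
the job is handed in; nothing more can be done
None
```

I handed the job in (no verdict was returned): the lid is seated flat and released, and the probe is held upright in the hole, measured about 1 mm off centre with the red band level with the hole top; I viewed 11 pictures against your limit of 10, and the last one was 840 px wide, over the 800 limit.

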